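Refit the lens of a bench magnifier and screw down its retaining ring

TASK

Refit the lens of the stitching magnifier on this shoemaker's bench: lift the loose lens off its cork rest and lay it gently into the open cell, so that it sits level on the spring inside. Then set the retaining ring over it and screw the ring down clockwise until it is snug, so that it presses the lens firmly onto its spring when you let go, but do not crank it hard or you will crack the glass. Let go of everything at the end and leave the other things on the bench alone.

Things in the scene. Friction and masses are not known exactly. Their poses are not given: they have to be found in the camera images.
- lens: Thick round lens, clear glass with blackened ground edge: 44 mm across, edge 12 mm high (lowest 1.5 mm stepped in to 41 mm), dome rising to 15 mm, 60 g. Lies dome up on its cork rest. Origin: centre of underside, z up. Hold it by the upper 4 to 6 mm of the edge, as the lower part goes into the cell. It cracks if ring, cell or spring bears on it with more than 35 N.
- cork_rest: Cork slab 90 x 90 x 10 mm fixed to the bench; the lens lies on it, up to 21 mm off its middle. Origin: centre of underside.
- retaining_ring: Knurled steel ring, 67 mm across, 20 mm high, 140 g: a skirt 62 mm across inside, chamfered at the lower lip, under a top flange. Lies on the bench the right way up. Origin: centre of its lower edge, z up. Snug: once let go it bears on the lens with more than 5 N; aim for 10 to 15 N.
- flange (a point): Centre of the ring's top face, 20 mm above its lower edge. The flange has a 33 mm hole; its underside, 17 mm above the lower edge, presses on the edge of the lens. Three dark slots in it lie above the three lugs.
- lug (a point): Middle of one of the ring's three inner lugs: round pins 4 mm thick, reaching in to 27 mm from the axis, centres 3 mm above the lower edge, at 0, 120 and 240 degrees from the ring's x axis.
- cell_mouth (a point): Centre of the upper rim of the lens cell, 115 mm above the bench, z up; x axis to the column. Upright fixed tube, bore 46 mm with 1.5 mm chamfer, 52 mm outside. The lens lies inside on a wave spring (gives 1 mm per 30 N) on a focusing seat whose height differs each time, unseen: lens underside 3 to 7 mm below the rim, resting ring's lower edge 8 to 12 mm below it.
- thread_gap (a point): Start of the thread on the cell's outside, 60 mm across: three ridges 2 mm thick, 70 degrees long, falling clockwise from above, 0.1 mm per degree, from just below the rim. This point is mid-gap, 28 mm from the axis along x; gaps of 50 degrees are centred 0, 120, 240 degrees from x. Lugs pass down them within 20 degrees of centre, then turn clockwise under the ridges.
- magnifier: Grey stand with the cell, fixed; origin on the bench below the cell's axis, x to the column. Foot 165 x 100 x 12 mm, collar 62 mm across round the cell at 79 to 97.5 mm height. The ring bites 35 to 80 degrees clockwise from mid-gap, to be felt: its load then grows about 2 N per degree, it draws the fingers down (a few N) and turns a little stiffer (0.1 to 0.3 N m). Friction holds it.
- column_head (a point): Top of the stand's column head, 97 mm above the bench and 88 mm from the cell's axis: the arm and head (34 x 32 mm) reach no higher; a clamp knob sticks out 39 mm to its left side.
- hammer: Cobbler's hammer lying down, 260 mm long, 25 mm thick, head 115 mm wide. Bystander: leave alone. Origin under the middle of the handle, x along the handle to the head.
- awl: Awl with a turned wooden handle, 140 mm long, 26 mm thick. Bystander: leave alone. Origin under its middle.
- cream_tin: Closed flat white tin, 72 mm across, 30 mm high. Bystander: leave alone. Origin under its centre.
- tack_cup: Open steel cup for tacks, 60 mm across, 42 mm high. Bystander: leave alone. Origin under its centre.
- heel_block: Black rubber heel, about 85 x 58 x 22 mm. Bystander: leave alone. Origin at its underside.
- brush: Shoe brush, 150 x 45 x 42 mm, bristles down. Bystander: leave alone. Origin under its middle.
Mind the look-alikes: they are no part of the job. Of the things that look like the lens, the middle-sized one is meant.

How it is judged:
By the outcome, as a careful person would: the job done as asked, in the order asked, and still so for the second after the job is handed in, with the robot touching nothing.
It also fails if it takes over 72 s, if anything falls off the work surface, if the arm or the gripper's body presses on something with over 40 N, if the wrist force passes 120 N, or if a joint passes its speed limit or range.

ROBOT

A 6-joint arm with a two-finger parallel gripper is mounted at the origin on the work surface. World frame = base frame: x ahead of the robot, y to its left, z up, the work surface at z = 0. Lengths are in mm, angles in rad, forces in N, time in s.
With the tool pointing down it reaches from about 375 to 900 mm from the base axis. Payload 3.1 kg.
Tool frame: the origin (TCP) lies at the very end of the fingers, on their centre line; the grasp point (between the pads) lies 19 mm behind it (robot.grip_point_offset is the distance from the TCP to the grasp point, in mm); z points along the fingers, y is the line along which they close (so a half turn about z gives the same grasp; the last joint's range is limited). The gripper opens to 85 mm and grips with 20 to 120 N. Pads are 22 mm wide; open, the fingers measure 114 mm over their backs; the gripper's body (76 mm by 85 mm) begins 54 mm behind the grasp point. The pads swing forward as they close: fully open they stand 13 mm farther back than shut.
Start: joints at [-1.415, 0.527, 1.433, -0, 1.181, -0.178], TCP at [205.385, -590.266, 231.31] pointing down, gripper open.
Joint ranges: [-3.08, 3.08], [-0.75, 2.2], [0.22, 2.44], [-1.43, 4.57], [0, 2.65], [-2.85, 2.85]. Speed limits (rad/s): [2.79, 2.79, 3.14, 3.14, 3.14, 3.14].

INTERFACE

Orientations are given as a rotation vector (axis times angle).
In Python, from plant import robot gives the robot as it stands. Calls block until the motion is done:
- robot.reach(position, orientation): joint-space move of the TCP to a pose.
- robot.move_l(position, vel=150, frame=None, contact_N=None): straight line of the TCP; frame=None keeps the orientation; vel is the mean speed in mm/s. With contact_N (N) it stops when the force on the tool has changed by that much, and returns True; else False.
- robot.set_joints(angles): joint-space move.
- robot.command_gripper(opening, f_grip=None): finger opening in mm; f_grip is the grip in N (None keeps the last); returns when the fingers have stopped.
- robot.sleep(seconds).
- robot.inverse_kinematics(position, orientation): joint angles nearest the present ones, or None.
- robot.read_camera(name): name is "scene" or "top"; returns the picture (400x640x3 uint8, red, green, blue); there is no depth.
- robot.camera_params(name): a dict with "vertical_fov" (degrees; the focal length in pixels is half the picture's height over the tangent of half this angle, whatever the lens; pixels are square), "cx", "cy" (the principal point, pixels), "dist_coeffs" ([k1, k2, p1, p2, k3] as OpenCV has them; the pictures are not rectified), "extrinsics" (4x4, takes a point from world to camera coordinates). Camera axes: x right, y down, z forward; pixel columns grow to the right and rows downward; lengths in mm; the calibration is good to about 2 mm. A picture is of the moment at which its call begins. camera_params takes no time and is no camera call.
A pose or a line that the arm cannot do raises robot.PlanningError and nothing moves.
- robot.finish_job(): hands the job in; it is judged then, once.
Readings, each from a call of its own:
- robot.get_clock(): time.
- robot.get_q(): joint angles.
- robot.get_qvel(): joint speeds.
- robot.get_tau(): joint torques, N m.
- robot.get_tool_pos(): TCP position.
- robot.get_orientation(): TCP orientation.
- robot.get_wrist_force(): force on the tool from outside, world axes, zero at the start.
- robot.get_ft_torque(): the same for the moment, N m.
- robot.get_finger_gap(): finger opening in mm.
- robot.get_grasp_force(): force on a finger pad.
Only numpy, scipy, OpenCV 4.12 (cv2) and the standard library are available. Lean on these libraries where they do the work, as an engineer would, in place of code of your own. Each camera call takes 0.05 s, during which the arm holds its last target. There are 200 camera calls.

## Working session

There is one attempt and no reset: what is moved stays moved. The work goes in short steps, each a Python script; the robot and the scene stay as the last script left them, time stands still between calls to the robot, and variables do not carry over. Pictures are saved under pics/ and viewed, at most 10 in all, crops included, and the job is handed in when it is done.

```bash
ls; mkdir -p pics; python3 - <<'E'
from plant import robot
import cv2
for n in ("scene","top"):
    cv2.imwrite(f"pics/{n}0.png",robot.read_camera(n)[:,:,::-1]); p=robot.camera_params(n); print(n,p)
print(robot.get_orientation(),robot.get_clock())
E
```

```text
pics
scene {'vertical_fov': 52.52932142068556, 'cx': 323.28933632674057, 'cy': 202.38102135580104, 'dist_coeffs': array([0.02774399, 0.        , 0.        , 0.        , 0.        ]), 'extrinsics': array([[ 8.33248182e-01,  5.52899078e-01,  2.76495757e-04,
        -4.69056914e+02],
       [ 4.69037120e-01, -7.06598811e-01, -5.29832331e-01,
        -1.74801178e+02],
       [-2.92748436e-01,  4.41611514e-01, -8.48102367e-01,
         1.50334263e+03],
       [ 0.00000000e+00,  0.00000000e+00,  0.00000000e+00,
         1.00000000e+00]])}
top {'vertical_fov': 55.69441062049375, 'cx': 321.51373583642584, 'cy': 198.09293471221346, 'dist_coeffs': array([0.02433993, 0.        , 0.        , 0.        , 0.        ]), 'extrinsics': array([[-2.42549532e-02, -9.98995350e-01, -3.76827140e-02,
         5.74874192e+01],
       [-9.96652512e-01,  2.71074418e-02, -7.71294840e-02,
         5.39754344e+02],
       [ 7.80734779e-02,  3.56857995e-02, -9.96308715e-01,
         1.10434335e+03],
       [ 0.00000000e+00,  0.00000000e+00,  0.00000000e+00,
         1.00000000e+00]])}
[-3.09575505e+00 -5.23217287e-01  2.59830363e-05] 0.1
```

View pics/top0.png

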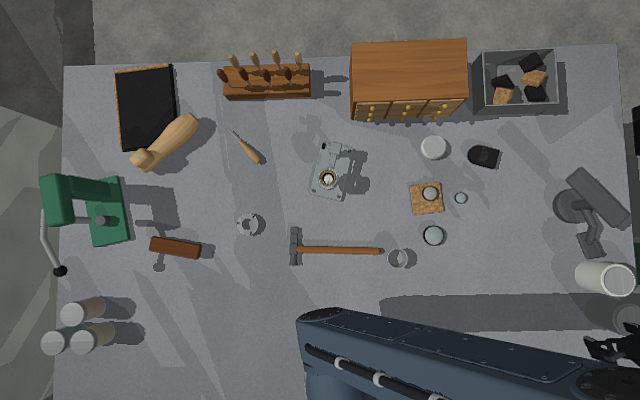

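View pics/scene0.png

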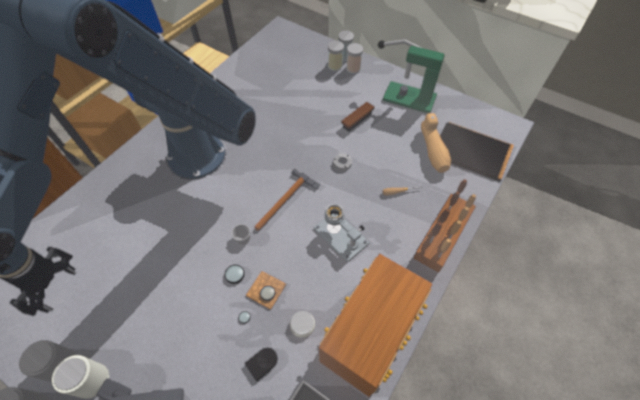

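Top view, lens candidates: (430,193) on the cork, small (461,197), large (433,236). I choose the one on the cork, which is middle-sized. Ring candidates: (248,224) is the ring, and (398,257) is the tack cup. The cell is at about (328,179). One close montage will check these.

```bash
python3 - <<'E'
import cv2,numpy as np
t=cv2.imread("pics/top0.png"); s=cv2.imread("pics/scene0.png")
def c(im,x,y,h=22,w=33): return cv2.resize(im[y-h:y+h,x-w:x+w],(396,264),interpolation=cv2.INTER_CUBIC)
# 6x
a=np.hstack([c(t,440,205),c(t,248,224)]);b=np.hstack([c(t,330,180),c(s,335,215)])
cv2.imwrite("pics/m1.png",np.vstack([a,b]))
E
```

```text
(no output)
```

View pics/m1.png

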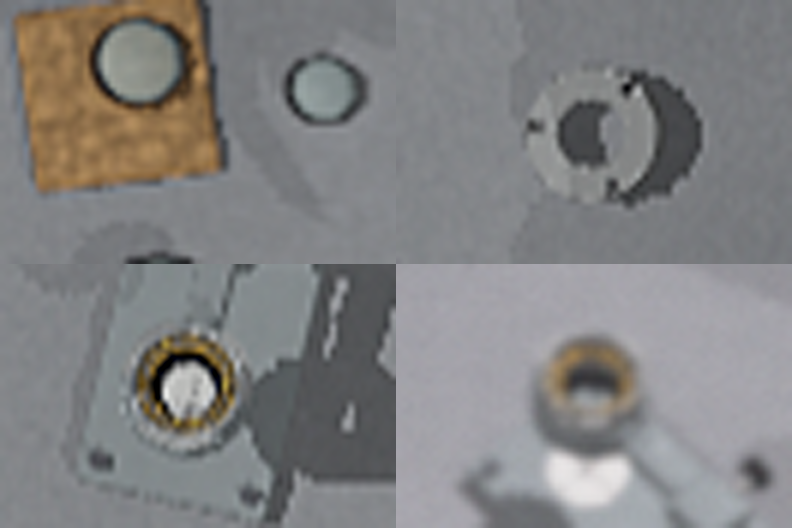

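The montage confirms the middle-sized lens at top pixel (430.1,193.2) on the cork. The ring is centred at (247.3,224.1), with dark slots at crop offsets (140,126), (236,86) and (217,188). The brass cell rim is at about (328,181). I need the column direction next, so I'm enlarging the magnifier.

```bash
cat > h.py <<'E'
import numpy as np,cv2
from plant import robot
def cam(n):
    p=robot.camera_params(n); f=200/np.tan(np.radians(p["vertical_fov"]/2))
    return np.array([[f,0,p["cx"]],[0,f,p["cy"]],[0,0,1]]),p["dist_coeffs"],p["extrinsics"]
def px2w(n,uv,z):
    K,d,E=cam(n); r=cv2.undistortPoints(np.array([[uv]],float),K,d)[0,0]
    R,t=E[:3,:3],E[:3,3]; o=-R.T@t; v=R.T@np.array([*r,1]); return o+v*(z-o[2])/v[2]
def w2px(n,P):
    K,d,E=cam(n); return cv2.projectPoints(np.array([P],float),cv2.Rodrigues(E[:3,:3])[0],E[:3,3],K,d)[0][0,0]
E
python3 - <<'E'
from h import *
t=cv2.imread("pics/top0.png"); s=cv2.imread("pics/scene0.png")
a=cv2.resize(t[136:210,300:378],None,fx=7,fy=7,interpolation=cv2.INTER_CUBIC)
cv2.imwrite("pics/m2.png",a)
f=lambda u,v:(215+(u+.5)/6-.5,202+(v+.5)/6-.5)
c=px2w("top",f(196,135),20);print("ring",c)
S=np.array([px2w("top",f(*q),20) for q in((140,126),(236,86),(217,188))]);print("slots mean",S.mean(0))
for w in S: print(np.degrees(np.arctan2(*(w-c)[1::-1])),np.linalg.norm(w-c))
print("lens",px2w("top",(430.1,193.2),22),"scene px",w2px("scene",px2w("top",(430.1,193.2),22)),"cork",px2w("top",(407+119/6-.5,183+98/6-.5),10))
print("cell",px2w("top",(300-4.5+33,158+124/6-.5),115))
# scene camera checks: ring outline centre etc
print("ring in scene",w2px("scene",c))
print("cell scene", px2w("scene",(302+ (590-396)/6-.5,193+(375-264)/6-.5),115))
E
```

```text
ring [469.4876897  267.16792605  20.        ]
slots mean [470.32506497 266.33222061  20.        ]
79.52217280539996 28.472355941638224
-40.34278113523426 31.26499526816028
-158.8223196776987 28.41440896651587
lens [ 546.78814408 -276.13021044   22.        ] scene px [267.20446511 291.8937547 ] cork [ 531.31656451 -267.31979336   10.        ]
cell [587.93411145  19.78964569 115.        ]
ring in scene [342.59963371 159.8244059 ]
cell scene [588.59370541  19.70682797 115.        ]
```

View pics/m2.png

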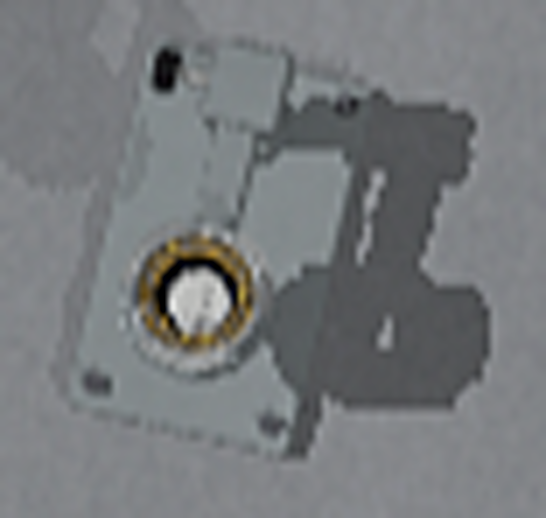

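The crop shows the cell at (196,291), the head at about (247,85), foot holes at (97,381), (270,424) and (348,105), and the knob at (165,68).

```bash
python3 - <<'E'
from h import *
f=lambda u,v:(300+(u+.5)/7-.5,136+(v+.5)/7-.5)
c=px2w("top",f(196,291),115);h=px2w("top",f(248,86),97);k=px2w("top",f(166,68),85)
A,B,C=[px2w("top",f(*q),12) for q in((97,381),(270,424),(348,105))]
an=lambda d:np.degrees(np.arctan2(d[1],d[0]))
print(c,h,np.linalg.norm((h-c)[:2]),"dir",an(h-c),an(A-B)-90,an(C-B),"knob",k-c)
for p,z in((c[:2],0),):
  for lab,P in(("cell",c),("lens",[546.8,-276.1,22]),("ring",[469.8,266.8,20])):
    a=np.degrees(np.arctan2(P[1],P[0]))
    for yaw in range(-180,180,30):
      y=np.radians(yaw); R=np.array([[np.cos(y),np.sin(y),0],[np.sin(y),-np.cos(y),0],[0,0,-1.]])
      q=robot.inverse_kinematics([P[0],P[1],P[2]+30],cv2.Rodrigues(R)[0].ravel())
      print(lab,yaw,None if q is None else np.round(q,2))
E
```

```text
[590.83035809  22.25875612 115.        ] [ 6.75171713e+02 -3.02356329e-01  9.70000000e+01] 87.30674658687562 dir -14.97585766792795 -15.586862082386034 -15.258055137640106 knob [ 95.34470215  10.38883316 -30.        ]
cell -180 [-0.15  0.59  1.6  -0.    0.95 -1.72]
cell -150 [-0.15  0.59  1.6  -0.    0.95 -2.25]
cell -120 [-0.15  0.59  1.6   0.    0.95 -2.77]
cell -90 None
cell -60 [-0.15  0.59  1.6   0.    0.95  2.47]
cell -30 [-0.15  0.59  1.6  -0.    0.95  1.94]
cell 0 [-0.15  0.59  1.6  -0.    0.95  1.42]
cell 30 [-0.15  0.59  1.6  -0.    0.95  0.9 ]
cell 60 [-0.15  0.59  1.6   0.    0.95  0.37]
cell 90 [-0.15  0.59  1.6  -0.    0.95 -0.15]
cell 120 [-0.15  0.59  1.6   0.    0.95 -0.67]
cell 150 [-0.15  0.59  1.6  -0.    0.95 -1.2 ]
lens -180 [-0.65  0.75  1.59 -0.    0.8  -2.22]
lens -150 [-0.65  0.75  1.59 -0.    0.8  -2.74]
lens -120 None
lens -90 [-0.65  0.75  1.59 -0.    0.8   2.49]
lens -60 [-0.65  0.75  1.59  0.    0.8   1.97]
lens -30 [-0.65  0.75  1.59 -0.    0.8   1.44]
lens 0 [-0.65  0.75  1.59 -0.    0.8   0.92]
lens 30 [-0.65  0.75  1.59 -0.    0.8   0.4 ]
lens 60 [-0.65  0.75  1.59  0.    0.8  -0.13]
lens 90 [-0.65  0.75  1.59 -0.    0.8  -0.65]
lens 120 [-0.65  0.75  1.59 -0.    0.8  -1.17]
lens 150 [-0.65  0.75  1.59 -0.    0.8  -1.7 ]
ring -180 [ 0.31  0.7   1.78 -0.    0.66 -1.26]
ring -150 [ 0.31  0.7   1.78 -0.    0.66 -1.78]
ring -120 [ 0.31  0.7   1.78 -0.    0.66 -2.31]
ring -90 [ 0.31  0.7   1.78 -0.    0.66 -2.83]
ring -60 None
ring -30 [ 0.31  0.7   1.78 -0.    0.66  2.4 ]
ring 0 [ 0.31  0.7   1.78 -0.    0.66  1.88]
ring 30 [ 0.31  0.7   1.78 -0.    0.66  1.36]
ring 60 [0.31 0.7  1.78 0.   0.66 0.83]
ring 90 [ 0.31  0.7   1.78 -0.    0.66  0.31]
ring 120 [ 0.31  0.7   1.78  0.    0.66 -0.21]
ring 150 [ 0.31  0.7   1.78 -0.    0.66 -0.74]
```

```bash
cat >> h.py <<'E'
def ori(yaw):
    y=np.radians(yaw); return cv2.Rodrigues(np.array([[np.cos(y),np.sin(y),0],[np.sin(y),-np.cos(y),0],[0,0,-1.]]))[0].ravel()
def axis(yaw): y=np.radians(yaw-90); return np.array([np.cos(y),np.sin(y),0])
def st(s=""): print(s,"t",round(robot.get_clock(),2),"p",np.round(robot.get_tool_pos(),2),"F",np.round(robot.get_wrist_force(),1),"T",np.round(robot.get_ft_torque(),2),"gap",round(robot.get_finger_gap(),1),"g",round(robot.get_grasp_force(),1))
E
python3 - <<'E'
from h import *
c=np.array([590.,21.5,78.]); up=np.array([0,0,75.])
robot.reach(c+up,ori(119.8)); st("above")
for yaw in(119.8,29.8):
    if yaw<100: robot.reach(c+up,ori(yaw))
    hit=robot.move_l(c,vel=120,contact_N=10); st("down %s"%hit)
    if hit: break
    m=[]
    for s in(1,-1):
        hit=robot.move_l(c+s*20*axis(yaw),vel=30,contact_N=4); p=robot.get_tool_pos(); m.append(p@axis(yaw)); st(hit)
    d=np.mean(m)-c@axis(yaw); c=c+d*axis(yaw); print("offset",d,"half",(m[0]-m[1])/2)
    robot.move_l(c,vel=60); robot.move_l(c+up,vel=200)
print("centre",c); st()
E
```

```text
above t 2.67 p [590.27  20.48 153.13] F [-0.4  0.1  0.1] T [ 0.02 -0.02  0.04] gap 85.4 g 0.0
down False t 3.45 p [590.55  21.3   78.38] F [-0.4  0.4 -0.6] T [-0.01 -0.04 -0.02] gap 85.4 g 0.0
True t 3.92 p [599.9   27.49  77.91] F [ 0.6 -0.6  0.9] T [-0.01  0.01 -0.02] gap 85.2 g 0.2
True t 4.67 p [579.55  15.69  77.7 ] F [1.5 0.8 1.1] T [ 0.26 -0.24  0.02] gap 85.2 g 0.8
offset -0.19544141148026029 half 11.764086719891964
down False t 7.73 p [590.36  21.34  78.41] F [-0.2 -0.1 -0.2] T [-0.09  0.02 -0.03] gap 85.6 g 0.0
True t 8.21 p [595.46  11.07  77.98] F [0.2 1.  1. ] T [ 0.19  0.02 -0.  ] gap 85.4 g 0.5
True t 8.97 p [583.75  31.51  77.66] F [ 1.3 -1.7  1.6] T [-0.36 -0.1  -0.  ] gap 85.3 g 0.9
offset -0.01619015366259191 half 11.777736796763804
centre [589.82235661  21.41691996  78.        ]
 t 9.84 p [589.27  21.61 152.8 ] F [ 0.6 -0.8 -0.6] T [-0.    0.04 -0.05] gap 85.5 g 0.0
```

```bash
python3 - <<'E'
from h import *
L=np.array([546.,-276.8,0]); 
robot.reach(L+[0,0,70],ori(59)); robot.command_gripper(56,20); st("above")
robot.move_l(L+[0,0,25],vel=120,contact_N=8)
hit=robot.move_l(L+[0,0,-5],vel=25,contact_N=3); st(hit); zt=robot.get_tool_pos()[2]
robot.move_l(L+[0,0,zt+8.6],vel=60)
robot.command_gripper(42,20); st("sq1")
robot.command_gripper(56); robot.reach(L+[0,0,zt+8.6],ori(149)); 
robot.command_gripper(42,25); st("sq2")
robot.move_l(L+[0,0,90],vel=100); st("up"); print(zt)
cv2.imwrite("pics/top1.png",robot.read_camera("top")[:,:,::-1])
E
```

```text
above t 11.44 p [ 546.36 -276.3    70.29] F [-0.5  0.5  0. ] T [ 0.01  0.01 -0.  ] gap 55.8 g 0.0
True t 12.75 p [ 545.94 -276.73    5.91] F [-0.8 -0.3  4.3] T [-0.01  0.02  0.02] gap 55.9 g 2.3
sq1 t 13.32 p [ 545.94 -276.76   14.66] F [-0.7 -0.4  2.6] T [ 0.08  0.13 -0.  ] gap 42.5 g 20.0
sq2 t 15.29 p [ 546.01 -276.78   14.75] F [-0.4  0.7  2.8] T [ 0.1   0.14 -0.04] gap 42.5 g 22.2
up t 16.2 p [ 545.53 -276.48   89.49] F [-0.8 -0.  -0.4] T [ 0.02 -0.05  0.04] gap 42.8 g 22.1
5.905783773128826
```

```bash
python3 - <<'E'
from h import *
t=cv2.imread("pics/top1.png"); s=robot.read_camera("scene")[:,:,::-1]; st()
def c(im,x,y): return cv2.resize(im[y-35:y+35,x-35:x+35],(390,390),interpolation=cv2.INTER_CUBIC)
P=(545.5,-276.5,110); a=w2px("top",P).astype(int); b=w2px("scene",P).astype(int); print(a,b)
cv2.imwrite("pics/m3.png",np.hstack([c(t,*a),c(s,*b)]))
E
```

```text
t 16.3 p [ 545.44 -276.42   89.11] F [ 0.4 -0.5 -1.4] T [ 0.   -0.   -0.01] gap 42.2 g 22.1
[438 190] [263 280]
```

View pics/m3.png

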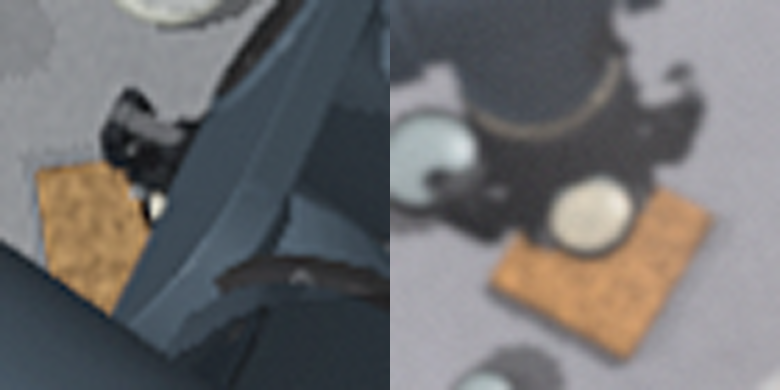

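The lens is held level between the fingers, at scene crop (590,212), and is clear of the cork. Now I'll place it.

```bash
python3 - <<'E'
from h import *
C=np.array([589.8,21.4,0])
robot.move_l(robot.get_tool_pos()+[0,0,60],vel=150)
robot.reach(C+[0,0,150],ori(149)); robot.sleep(.2); st("above")
robot.move_l(C+[0,0,125],vel=60); robot.sleep(.2); st("pre")
hit=robot.move_l(C+[0,0,109],vel=8,contact_N=2.5); st(hit); robot.sleep(.1); st("rest")
E
```

```text
above t 18.19 p [590.04  19.84 149.93] F [-0.6  0.9 -1. ] T [-0.    0.01  0.  ] gap 42.3 g 22.1
pre t 18.96 p [590.12  21.45 125.38] F [ 0.3 -0.2 -0.7] T [-0.03  0.04 -0.  ] gap 42.5 g 22.1
True t 20.13 p [589.77  21.39 115.84] F [-0.7 -0.3  3.9] T [-0.03 -0.01  0.02] gap 42.3 g 22.5
rest t 20.23 p [589.78  21.42 115.8 ] F [ 0.9 -0.1  5.4] T [-0.    0.02  0.06] gap 42.4 g 22.6
```

```bash
python3 - <<'E'
from h import *
C=np.array([589.8,21.4,0]); R=np.array([468.9,266.1,0])
robot.command_gripper(56); robot.move_l(C+[0,0,165],vel=120); st("up")
cv2.imwrite("pics/s2.png",robot.read_camera("scene")[:,:,::-1])
robot.reach(R+[0,0,60],ori(35.3)); robot.command_gripper(80,30); cv2.imwrite("pics/s3.png",robot.read_camera("scene")[:,:,::-1])
robot.move_l(R+[0,0,10],vel=120,contact_N=10)
hit=robot.move_l(R+[0,0,-18],vel=25,contact_N=3); st(hit); zt=robot.get_tool_pos()[2]
robot.move_l(R+[0,0,zt+7],vel=60)
robot.command_gripper(60,30); st("sq1"); robot.command_gripper(80)
robot.reach(R+[0,0,zt+7],ori(125.3)); robot.sleep(.1)
robot.command_gripper(60,60); st("sq2")
robot.move_l(R+[0,0,60],vel=80); st("up")
cv2.imwrite("pics/s4.png",robot.read_camera("scene")[:,:,::-1])
s2,s3,s4=[cv2.imread(f"pics/s{i}.png") for i in(2,3,4)]
def c(im,x,y,h=25): return cv2.resize(im[y-h:y+h,x-h:x+h],(390,390),interpolation=cv2.INTER_CUBIC)
cv2.imwrite("pics/m4.png",np.hstack([c(s3,335,215),c(s4,342,152,30)]))
E
```

```text
up t 21.08 p [589.43  21.44 164.82] F [-0.2  0.1 -0. ] T [ 0.05 -0.05  0.04] gap 56.2 g 0.0
True t 25.02 p [468.78 266.06 -10.98] F [-0.8 -0.9  5.1] T [-0.03  0.03 -0.  ] gap 79.9 g 2.6
sq1 t 25.6 p [469.12 266.28  -3.05] F [-1.1 -0.6  9.1] T [ 0.02  0.24 -0.21] gap 67.5 g 35.3
sq2 t 27.69 p [469.01 266.13  -2.5 ] F [-1.2 -1.9 11.3] T [-0.08  0.23  0.25] gap 66.8 g 63.7
up t 28.64 p [468.52 266.    59.69] F [ 0.5 -0.2 -2.2] T [-0.01  0.01  0.  ] gap 66.9 g 67.2
```

View pics/m4.png

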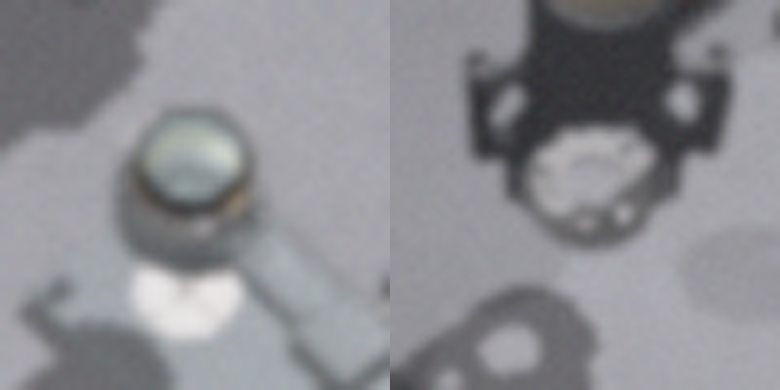

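The left crop shows the lens level in the cell at (190,165). The right crop shows the ring held squarely. Now I'll fit the ring.

```bash
python3 - <<'E'
from h import *
C=np.array([589.8,21.4,0])
robot.move_l(robot.get_tool_pos()+[0,0,90],vel=150)
robot.reach(C+[0,0,150],ori(150)); robot.sleep(.2); 
robot.move_l(C+[0,0,118],vel=60); robot.sleep(.3); st("pre")
hit=robot.move_l(C+[0,0,98],vel=9,contact_N=3); st(hit); robot.sleep(.1); st("rest")
E
```

```text
pre t 31.68 p [590.03  21.34 118.38] F [ 0.3  0.7 -2.2] T [-0.01  0.05 -0.03] gap 66.8 g 67.2
True t 33.14 p [589.81  21.44 103.96] F [ 0.1 -0.9  5.3] T [-0.02 -0.04 -0.02] gap 66.8 g 67.7
rest t 33.24 p [589.81  21.4  103.91] F [1.4 0.1 5.4] T [ 0.06 -0.01  0.02] gap 66.4 g 67.7
```

```bash
cat >> h.py <<'E'
def rd(n=6):
    F=[];T=[]
    for _ in range(n): F.append(robot.get_wrist_force()[2]); T.append(robot.get_ft_torque()[2]); robot.sleep(.02)
    return np.mean(F),np.mean(T)
def turn(q,deg): q=q.copy(); q[5]+=np.radians(deg); robot.set_joints(q); return q
E
python3 - <<'E'
from h import *
robot.move_l(np.array([589.8,21.4,robot.get_tool_pos()[2]+.15]),vel=5)
print(rd()); q=np.array(robot.get_q()); a=26; q=turn(q,26); b=rd(); print(a,b,robot.get_tool_pos()[2])
np.save("q0.npy",q)
while a<86:
    q=turn(q,3); a+=3; r=rd(5); print(a,np.round(r,2),round(robot.get_tool_pos()[2],2),round(robot.get_clock(),2))
    if abs(r[1]-b[1])>.1 or abs(r[0]-b[0])>3: break
np.save("q.npy",q); st(); print(robot.get_orientation())
E
```

```text
(np.float64(2.7761077740706805), np.float64(0.005879020117023613))
26 (np.float64(3.0230134763050622), np.float64(-0.029400778390710744)) 104.03425397512571
29 [ 2.8  -0.01] 104.04 34.77
32 [ 2.92 -0.05] 104.04 35.1
35 [ 3.52 -0.01] 104.05 35.43
38 [ 3.02 -0.03] 104.04 35.77
41 [ 3.18 -0.07] 104.04 36.1
44 [ 3.22 -0.04] 104.05 36.43
47 [ 2.43 -0.06] 103.97 36.77
50 [ 0.73 -0.07] 103.89 37.1
53 [-1.07 -0.05] 103.78 37.43
 t 37.43 p [589.71  21.25 103.78] F [ 1.2 -1.3 -1.7] T [-0.29 -0.17 -0.04] gap 66.5 g 67.3
[-2.07856517 -2.35211285  0.002894  ]
```

```bash
python3 - <<'E'
from h import *
print(rd(10)); q=np.load("q.npy"); q=turn(q,2); print(rd(10),robot.get_tool_pos()[2]); np.save("q.npy",q)
cv2.imwrite("pics/s5.png",cv2.resize(robot.read_camera("scene")[180:240,300:370,::-1],None,fx=7,fy=7,interpolation=cv2.INTER_CUBIC)); st()
E
```

```text
(np.float64(-1.6754976236848769), np.float64(-0.025829605191368905))
(np.float64(-4.384624231550081), np.float64(0.05829530110470229)) 103.75251585224291
 t 38.07 p [589.63  21.33 103.75] F [ 1.5 -3.7 -4.5] T [-0.34 -0.3   0.06] gap 66.5 g 67.9
```

View pics/s5.png

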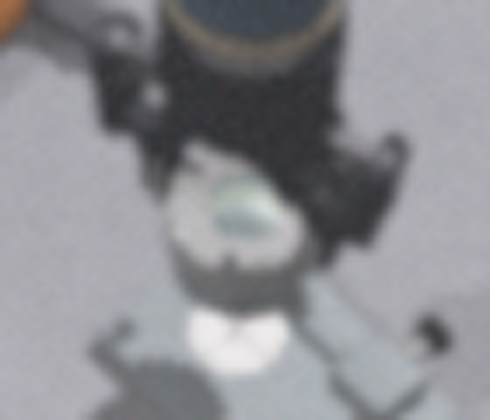

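The ring is down over the lens, at crop (235,225), and is biting. Estimated load is about 14–20 N from the draw-down and torque rise. Releasing.

```bash
python3 - <<'E'
from h import *
robot.command_gripper(85); st("open"); p=robot.get_tool_pos()
robot.move_l(p+[0,0,80],vel=100); st("up")
q=np.array(robot.get_q()); q[0]-=.5; robot.set_joints(q); robot.sleep(.2)
a,b=robot.read_camera("scene")[:,:,::-1],robot.read_camera("top")[:,:,::-1]
c=lambda im,x,y:cv2.resize(im[y-30:y+30,x-30:x+30],(390,390),interpolation=cv2.INTER_CUBIC)
cv2.imwrite("pics/m6.png",np.hstack([c(a,335,210),c(b,328,178)])); st()
E
```

```text
open t 38.39 p [589.73  21.81 104.54] F [-0.7  0.6  0.6] T [ 0.03 -0.06 -0.02] gap 85.0 g 0.0
up t 39.35 p [589.21  21.87 183.97] F [ 0.2 -0.4  0. ] T [-0.03 -0.05 -0.01] gap 84.8 g 0.0
 t 40.77 p [ 528.05 -262.2   184.05] F [-0.3  0.3 -0.1] T [ 0.01  0.01 -0.01] gap 85.0 g 0.0
```

View pics/m6.png

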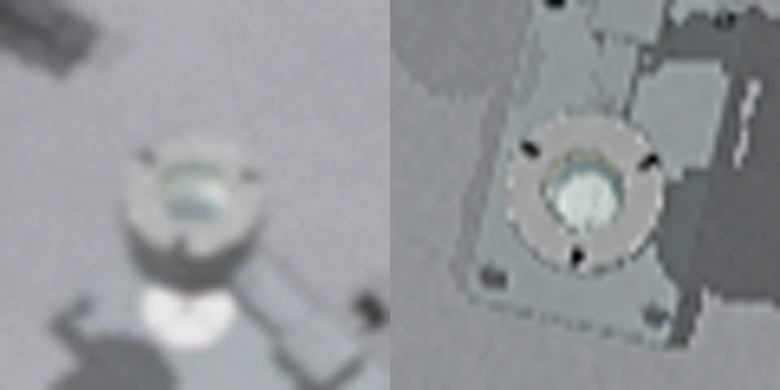

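The ring sits level. One slot is at top crop (577,256), i.e. 52–55° clockwise of mid-gap, which matches the commanded 55° turn. The gripper is well clear, so I'm handing in.

```bash
python3 -c "
from plant import robot
print(robot.finish_job())"
```

```text
the job is handed in; nothing more can be done
None
```

I laid the lens level in the cell and screwed the ring on about 55° clockwise from mid-gap. I estimate it presses on the lens with 14–20 N, a little above the 10–15 N aim but under the 35 N limit. I then let go of everything and handed the job in at about 41 s, without a verdict coming back.

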